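Clear the bay, load the jig, put the consumables back

TASK

The square steel tube lies at the back of the green bay behind the red spray can and the blue bottle. First stand the can and the bottle out of the way, upright, in the yellow tray; then lay the tube on the aluminium jig plate, lengthwise and centred between the two end stops and the two black lines; and only then stand the can back in the middle of the red mat and the bottle in the middle of the blue mat. Do not tip the can or the bottle over, and do not disturb the orange magnet and the copper nozzle.

Things in the scene. Friction and masses are not known exactly. Their poses are not given: they have to be found in the camera images.
- red_can_mid (a point): Loose red spray can with white band and white cap, standing upright: 56 mm diameter, 125 mm tall (the straight wall is the lower 93 mm, the cap at the top is 35 mm across), 0.2-0.4 kg. The point is on its axis, half-way up (62.5 mm above its foot); z is its axis, up.
- blue_bottle_mid (a point): Loose blue bottle with black screw lid, standing upright: 56 mm diameter, 115 mm tall (the straight wall is the lower 92 mm, the lid 51 mm across), 0.17-0.35 kg. The point is on its axis, half-way up (57.5 mm above its foot); z is its axis, up.
- tube_mid (a point): Loose bright steel square tube, 36 x 36 mm section, 120 mm long, hollow, open ends, lying flat in the bay behind can and bottle, 0.25-0.45 kg. The point is its centre (18 mm above its underside); its length runs along its y axis, z up.
- mat_red: Red square mat, 72 x 72 mm, 2 mm thick, fixed on the bay's floor; home of the red can, which stands on it at the start. Origin: centre of its underside, 6 mm above the bench (top face 8 mm above the bench).
- mat_blue: Blue square mat, 72 x 72 mm, 2 mm thick, fixed on the bay's floor, 100 mm (centre to centre) beside the red one; home of the blue bottle, which stands on it at the start. Origin: centre of its underside, 6 mm above the bench (top face 8 mm above the bench). Either mat may be the left one.
- bay: Green sheet-steel bay, fixed, open towards its -x side: floor 6 mm thick, from x = -85 to +115 mm and y = -135 to +135 mm of its origin; walls 5 mm thick at the back (+x) and at both y ends, their tops 46 mm above the bench. The mats lie in its front half 50 mm either side of its middle, the tube behind them, parallel to its back wall. Origin: underside, on the bench, on its middle line; x points to the back wall.
- tray: Shallow yellow tray, fixed, empty at the start, the side area: 250 mm (its x) by 150 mm (its y) outside, walls 5 mm thick and 18 mm high, inner floor 5 mm above the bench. Origin: centre of its underside, on the bench. It may stand left or right of the bay.
- jig_lay (a point): Welding jig, fixed: aluminium plate 180 mm (along x) by 90 mm (y), top face 10 mm above the bench, with a dark steel stop across each end, 10 mm thick with its top 12 mm (brass screw heads 16 mm) above the plate; 150 mm free between the stops. Two black lines 43 mm apart along x show where the tube lies, its length along the jig's x, either way round. The point is the centre of the plate's top face. It stands on the other side of the bay from the tray.
- magnet: Bystander: flat square orange welding magnet, 70 x 70 x 18 mm, loose, between robot and bay. Origin: centre of its underside. Leave it alone.
- nozzle: Bystander: copper torch nozzle, 28 mm diameter, 55 mm tall, loose, standing between robot and bay. Origin: centre of its underside. Leave it alone.
Not all that is in view belongs to the job. What is shaped like the part that bears tube_mid but purple or turquoise is not meant. Leave any purple look-alike of the part that bears jig_lay alone.

How it is judged:
By the outcome, as a careful person would: the job done as asked, in the order asked, and still so for the second after the job is handed in, with the robot touching nothing.
It also fails if it takes over 136 s, if anything falls off the work surface, if the arm or the gripper's body presses on something with over 40 N, if the wrist force passes 120 N, or if a joint passes its speed limit or range.

ROBOT

A 6-joint arm with a two-finger parallel gripper is mounted at the origin on the work surface. World frame = base frame: x ahead of the robot, y to its left, z up, the work surface at z = 0. Lengths are in mm, angles in rad, forces in N, time in s.
With the tool pointing down it reaches from about 350 to 975 mm from the base axis. Payload 7.1 kg.
Tool frame: the origin (TCP) lies at the very end of the fingers, on their centre line; the grasp point (between the pads) lies 19 mm behind it; z points along the fingers, y is the direction in which the jaws open and shut (so a half turn about z gives the same grasp; the last joint's range is limited). The gripper opens to 88 mm and grips with 3 to 60 N. Pads are 20 mm wide; open, the fingers measure 115 mm over their backs; the gripper's body (75 mm by 178 mm) begins 61 mm behind the grasp point.
Start: joints at [1.143, 0.423, 1.63, -0, 1.089, -0.019], TCP at [248.41, 573.495, 222.675] pointing down, gripper open.
Joint ranges: [-3, 3], [-0.9, 2.11], [0.09, 2.58], [-1.31, 4.45], [0.11, 2.69], [-2.54, 2.54]. Speed limits (rad/s): [2.39, 2.39, 3.01, 3.14, 3.14, 3.14].

INTERFACE

Orientations are given as a rotation vector (axis times angle).
In Python, from workcell import * gives the robot as it stands.
- The arm moves only by the tool play_rows, never from a script. Its argument "plan" is text: rows parted by semicolons, each of 7 numbers parted by spaces: the finger opening in cm, from 0 to 8.78, then the shift along the tool's x, y, z in cm, then the turn, a rotation vector about the tool's x, y, z in degrees. A call has 1 to 20 rows; each row shifts and turns the commanded pose from where the row before left it, along the tool's axes as they then stand; what a row does not reach is not made up. A row lasts 1/8 s, in which the tool goes at most 62.5 mm and 10.7 degrees, less where a joint would pass 70% of its speed; a pose out of reach is approached as far as the arm can. A call is refused whole if a number of a shift passes 6.25 or a number of a turn 10.7, either way. A call with a gripper value outside its range is refused whole. The fingers move at their own pace and stop on an object; the grip force is fixed at half the most. Time passes only in rows, so rows that do not move let the fingers close. It gives the time, the measured TCP pose, the force and the opening at its end, in the units of the state.
- get_obs(): the state, without advancing time (a new reading comes with each control period).
- get_image(name): name is "side" or "top"; returns a dict with "pixels" (400x640x3 uint8, red, green, blue), "range_z" (400x640 float32, mm along the optical axis (not along the pixel's ray), 0 where there is no reading), "fx", "fy", "cx", "cy" (pixels), "distortion" ([k1, k2, p1, p2, k3] as OpenCV has them; the pictures are not rectified), "eye" and "attitude" of the camera in the world. Camera axes: x right, y down, z forward; pixel columns grow to the right and rows downward; lengths in mm; the calibration is good to about 2 mm. A picture is of the moment at which its call begins.
- close_job(): hands the job in, once; it reports no verdict.
The state is a dict: "t": time; "qpos": joint angles; "qvel": joint speeds; "joint_torque": joint torques, N m; "ee_pos": TCP position; "orientation": TCP orientation; "ft_force": force on the tool from outside, world axes, zero at the start; "moment": the same for the moment, N m; "width": finger opening in mm.
Only numpy, scipy, OpenCV 4.12 (cv2) and the standard library are available. Lean on these libraries where they do the work, as an engineer would, in place of code of your own. Each camera call takes 0.05 s, during which the arm holds its last target. There are 200 camera calls.

## Working session

There is one attempt and no reset: what is moved stays moved. The work goes in short steps, Python scripts to look and compute and a tool call to move; the robot and the scene stay as the last step left them, time stands still between calls to the robot, and variables do not carry over. Pictures are saved under pics/ and viewed, about 12 in all and at most 16, crops included, and the job is handed in when it is done.

Besides the shell and the picture viewer there is one more tool, called after ">>>" as a command line: name --argument value ..., lists and objects as JSON in quotes. play_rows: Moves the arm, as the interface text tells. Its arguments: {"type":"object","properties":{"plan":{"type":"string"}},"required":["plan"]}

```bash
mkdir -p pics; ls
cat > h.py <<'E'
from workcell import *
import numpy as np, cv2
from scipy.spatial.transform import Rotation as R
def cam(name):
    im=get_image(name); np.savez(''+name+'.npz',**{k:np.array(v) for k,v in im.items()}); return im
def load(name): return dict(np.load(''+name+'.npz'))
def cloud(im):
    K=np.array([[im['fx'],0,im['cx']],[0,im['fy'],im['cy']],[0,0,1]],float)
    v,u=np.mgrid[0:400,0:640]
    n=cv2.undistortPoints(np.stack([u.ravel(),v.ravel()],1).astype(np.float64)[:,None],K,np.array(im['distortion'],float))[:,0]
    z=im['range_z'].ravel()
    P=np.c_[n*z[:,None],z]
    a=np.array(im['attitude'],float)
    M=a if a.shape==(3,3) else R.from_rotvec(a).as_matrix()
    W=P@M.T+np.array(im['eye']); W[z<=0]=np.nan
    return W.reshape(400,640,3)
E
python3 - <<'E'
from h import *
print(get_obs())
for n in('top','side'):
    im=cam(n); cv2.imwrite(f'pics/{n}0.png',im['pixels'][...,::-1]); print(im['eye'],im['attitude'],im['fx'],im['distortion'])
E
```

```text
pics
{'t': 0.0, 'qpos': array([ 1.14298659e+00,  4.23823249e-01,  1.63070844e+00,  5.78051713e-06,
        1.08862224e+00, -1.90171060e-02]), 'qvel': array([-9.55768869e-04,  1.30053286e-03,  1.15348984e-03, -1.11007316e-03,
        2.97850085e-06, -2.61628380e-04]), 'joint_torque': array([ 2.38118606e-03, -5.44622970e+01, -2.73671454e+01,  6.46166294e-02,
        2.28860078e-02, -1.74613501e-04]), 'ee_pos': array([248.18432688, 572.98331016, 221.90545097]), 'orientation': array([-6.37600879e-01, -3.07585096e+00,  2.38944413e-03]), 'ft_force': array([0.53139453, 0.01859895, 0.06400868]), 'moment': array([ 0.00222657, -0.0123408 ,  0.00073754]), 'width': 88.05640852360487}
[ 338.91048568   89.57298123 1174.5578228 ] [-2.22531227  2.16703958 -0.10768957] 364.7981881544214 [-0.07423096  0.          0.          0.          0.        ]
[  44.39526393 -585.64750304  819.90534513] [-2.28613139  0.5741676  -0.26154842] 398.86762597140313 [-0.02213823  0.          0.          0.          0.        ]
```

View pics/top0.png

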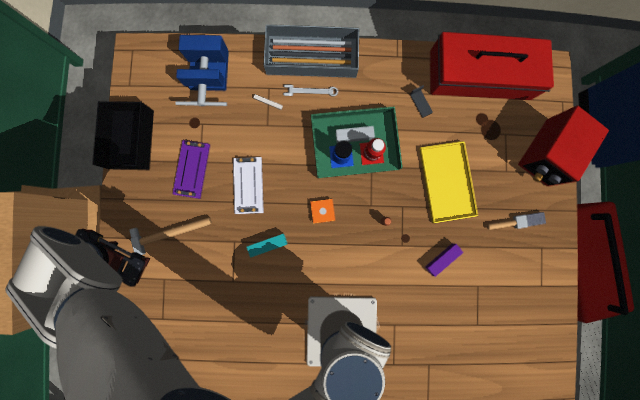

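View pics/side0.png

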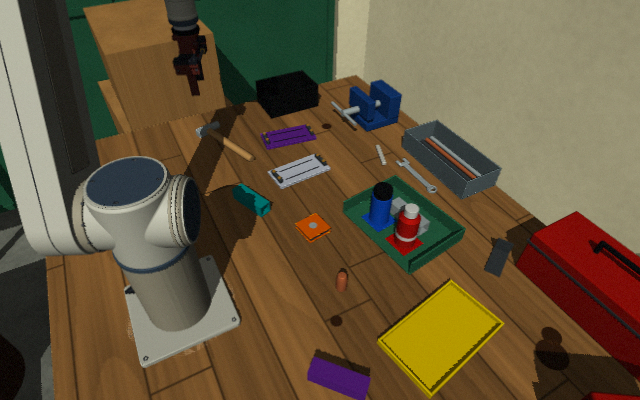

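The top view shows the bay at (355,142), bottle (343,153), can (375,150), tube (355,133), jig (248,185) and tray (448,181). The magnet is at (322,210) and the nozzle at (388,220). The side view agrees.

```bash
cat > m.py <<'E'
from h import *
T=load('top');S=load('side')
def rect(p):
    (c,s,a)=cv2.minAreaRect(p[:,:2].astype(np.float32)); return np.round(c,1),np.round(s,1),round(a,2)
def sel(im,roi,hr,smin,vmin,zr,smax=256):
    W=cloud(im);h=cv2.cvtColor(im['pixels'],cv2.COLOR_RGB2HSV).astype(int)
    m=np.zeros((400,640),bool);x0,x1,y0,y1=roi;m[y0:y1,x0:x1]=1
    H=h[...,0]; hh=(H>=hr[0])&(H<=hr[1]) if hr[0]<=hr[1] else (H>=hr[0])|(H<=hr[1])
    with np.errstate(invalid='ignore'):
        m&=hh&(h[...,1]>=smin)&(h[...,1]<smax)&(h[...,2]>=vmin)&(W[...,2]>zr[0])&(W[...,2]<zr[1])
    return W[m]
if __name__=='__main__':
    def show(n,p): print(n,len(p),rect(p) if len(p)>3 else '', np.round(np.median(p,0),1))
    show('tray',sel(T,(410,485,130,230),(22,35),120,40,(-20,40)))
    show('bay',sel(T,(300,410,95,185),(60,90),60,20,(-20,70)))
    show('baytop',sel(T,(300,410,95,185),(60,90),60,20,(36,70)))
    show('jig',sel(T,(228,270,150,220),(0,180),0,110,(3,40),60))
    show('jigplate',sel(T,(228,270,150,220),(0,180),0,130,(6,14),60))
    show('tube',sel(T,(325,385,115,150),(0,180),0,60,(35,50),60))
    show('tubeS',sel(S,(370,440,180,240),(0,180),0,60,(37,48),60))
    show('redmat',sel(T,(355,392,130,170),(170,8),120,40,(2,18)))
    show('bluemat',sel(T,(325,360,140,172),(105,125),120,30,(2,18)))
    show('redcan',sel(T,(355,392,130,170),(170,8),120,40,(60,140)))
    show('cap',sel(T,(355,392,130,170),(0,180),0,130,(115,140),60))
    show('lid',sel(T,(325,360,135,172),(0,180),0,0,(105,130)))
    show('lidS',sel(S,(360,400,175,200),(0,180),0,0,(108,125)))
    show('capS',sel(S,(395,425,200,225),(0,180),0,130,(118,135),60))
    show('magnet',sel(T,(305,340,195,225),(5,20),150,60,(5,40)))
    show('nozzle',sel(T,(378,398,210,230),(0,20),80,40,(35,70)))
E
python3 m.py
```

```text
tray 3533 (array([ 490.5, -341.9]), array([256.1, 159.6]), 10.86) [ 488.  -339.7    4.1]
bay 3709 (array([612.5, -27.8]), array([214.6, 269.7]), 7.58) [629.4 -30.5   5.6]
baytop 366 (array([606. , -28.7]), array([200.2, 269.7]), 7.72) [682.8 -36.5  43.9]
jig 1404 (array([458. , 313.7]), array([179.8,  92.1]), 3.81) [457.2 311.8   8.8]
jigplate 1205 (array([458.2, 312.6]), array([179.9,  88.9]), 3.49) [458.2 311.9   9.1]
tube 435 (array([630.9, -24.9]), array([ 37.5, 119.9]), 8.01) [630.7 -25.3  41. ]
tubeS 218 (array([593.5, -41.5]), array([111.1, 138.3]), 7.09) [624.8  -2.1  42. ]
redmat 186 (array([575.9, -88.7]), array([72.4, 82.1]), 6.79) [555.5 -65.3   7.3]
bluemat 176 (array([562.4,  15.4]), array([71.6, 72.6]), 7.51) [540.5  27.7   6.8]
redcan 175 (array([574.4, -82.2]), array([53.4, 51.5]), 47.88) [562.  -70.5 102.1]
cap 107 (array([575.6, -84.1]), array([32.3, 29.8]), 1.21) [575.  -84.  131.6]
lid 242 (array([561.7,  17.4]), array([48. , 49.6]), 46.43) [560.5  17.5 121.7]
lidS 257 (array([559.6,  14.2]), array([50.5, 51.3]), 69.82) [555.7  10.  122.3]
capS 142 (array([573.2, -88.3]), array([33.2, 30.7]), 73.08) [570.4 -91.5 132.6]
magnet 440 (array([382.4,  72. ]), array([70. , 69.8]), 8.74) [383.2  72.4  16.4]
nozzle 66 (array([ 354. , -127.9]), array([25.3, 24.7]), 4.23) [ 353.8 -125.6   51.7]
```

```bash
cat > go.py <<'E'
import sys
from h import *
# usage: go.py x y z yaw -> turn (deg, tool axes) first, then shift (cm) in the axes after the turn
x,y,z,yaw=map(float,sys.argv[1:5]); o=get_obs()
A=R.from_rotvec(o['orientation']); c,s=np.cos(np.radians(yaw)),np.sin(np.radians(yaw))
B=R.from_matrix(np.array([[-s,c,0],[c,s,0],[0,0,-1.]]))
print('t',round(o['t'],2),'pos',o['ee_pos'].round(1),'F',o['ft_force'].round(1),'w',round(o['width'],1),'turn',np.degrees((A.inv()*B).as_rotvec()).round(2),'shift after turn',(B.inv().apply(np.array([x,y,z])-o['ee_pos'])/10).round(3),'shift now',(A.inv().apply(np.array([x,y,z])-o['ee_pos'])/10).round(3))
E
python3 go.py 575 -85 222 7.7
```

```text
t 0.1 pos [248.2 573.1 222. ] F [-0.5  0.1 -0.2] w 87.9 turn [-7.000e-02  4.000e-02  5.888e+01] shift after turn [-6.9593e+01  2.3567e+01 -2.0000e-03] shift now [-56.146 -47.394   0.06 ]
```

>>> play_rows --plan "8.78 0 0 0 0 0 9.8;8.78 0 0 0 0 0 9.8;8.78 0 0 0 0 0 9.8;8.78 0 0 0 0 0 9.8;8.78 0 0 0 0 0 9.8;8.78 0 0 0 0 0 9.8;8.78 -5 1.7 0 0 0 0;8.78 -5 1.7 0 0 0 0;8.78 -5 1.7 0 0 0 0;8.78 -5 1.7 0 0 0 0;8.78 -5 1.7 0 0 0 0;8.78 -5 1.7 0 0 0 0;8.78 -5 1.7 0 0 0 0;8.78 -5 1.7 0 0 0 0;8.78 -5 1.7 0 0 0 0;8.78 -5 1.7 0 0 0 0;8.78 -5 1.7 0 0 0 0;8.78 -5 1.7 0 0 0 0;8.78 -5 1.7 0 0 0 0;8.78 -4.5 1.5 0 0 0 0"

```text
t: 2.6
ee_pos: [576.7, -85.0, 222.4]
orientation: [-2.066, -2.366, 0.0]
ft_force: [1.2, 0.8, -0.3]
width: 87.9
```

```bash
python3 go.py 575 -85.5 63 7.7
python3 - <<'E'
from h import *
im=cam('side'); cv2.imwrite('pics/s1.png',cv2.resize(im['pixels'][120:290,300:520,::-1],None,fx=3,fy=3))
E
```

```text
t 2.6 pos [576.7 -85.  222.4] F [ 1.2  0.8 -0.3] w 87.9 turn [-0.02 -0.01  0.04] shift after turn [-0.025 -0.177 15.938] shift now [-0.027 -0.17  15.938]
```

View pics/s1.png

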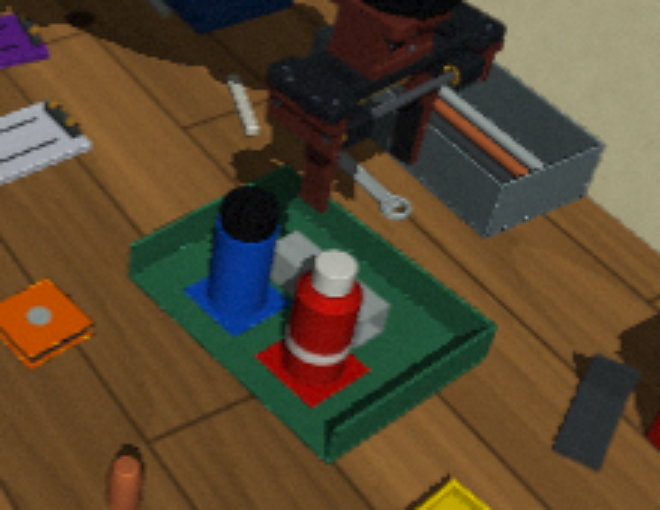

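The side crop shows the open gripper above the can (crop 335,320), with the can and bottle upright on their mats. I'll descend now.

>>> play_rows --plan "8.78 0 -0.2 3 0 0 0;8.78 0 0 3 0 0 0;8.78 0 0 3 0 0 0;8.78 0 0 3 0 0 0;8.78 0 0 2 0 0 0;8.78 0 0 1.9 0 0 0;8.78 0 0 0 0 0 0;8.78 0 0 0 0 0 0;6.5 0 0 0 0 0 0;6.5 0 0 0 0 0 0"

```text
t: 3.9
ee_pos: [574.8, -83.5, 64.4]
orientation: [2.065, 2.366, 0.001]
ft_force: [0.7, 0.3, -0.1]
width: 71.0
```

>>> play_rows --plan "5.8 0 0 0 0 0 0;5.4 0 0 0 0 0 0;5 0 0 0 0 0 0;5 0 0 0 0 0 0;5 0 0 0 0 0 0"

```text
t: 4.53
ee_pos: [574.5, -83.5, 63.9]
orientation: [2.065, 2.367, 0.0]
ft_force: [-0.0, 0.2, 4.7]
width: 55.2
```

```bash
python3 go.py 575 -85.5 63 7.7
```

```text
t 4.53 pos [574.5 -83.5  63.9] F [-0.   0.2  4.7] w 55.2 turn [0.03 0.01 0.08] shift after turn [-0.207  0.018  0.093] shift now [-0.207  0.018  0.093]
```

>>> play_rows --plan "5 0 0 -1 0 0 0;5 0 0 -2 0 0 0;5 0 0 -3 0 0 0;5 0 0 -3 0 0 0;5 0 0 -3 0 0 0;5 0 0 -1 0 0 0;5 0 0 0 0 0 0"

```text
t: 5.4
ee_pos: [574.2, -83.4, 193.7]
orientation: [2.066, 2.367, 0.0]
ft_force: [0.3, 0.1, -4.1]
width: 55.5
```

```bash
python3 go.py 543.5 -330.6 62 7.7
```

```text
t 5.4 pos [574.2 -83.4 193.7] F [ 0.3  0.1 -4.1] w 55.5 turn [0.01 0.   0.08] shift after turn [-24.086  -6.35   13.169] shift now [-24.077  -6.385  13.169]
```

>>> play_rows --plan "5 -1.5 -0.4 0 0 0 0;5 -3 -0.8 0 0 0 0;5 -3 -0.8 0 0 0 0;5 -3 -0.8 0 0 0 0;5 -3 -0.8 0 0 0 0;5 -3 -0.8 0 0 0 0;5 -3 -0.8 0 0 0 0;5 -3 -0.8 0 0 0 0;5 -1.6 -0.4 0 0 0 0;5 0 0 2 0 0 0;5 0 0 3 0 0 0;5 0 0 3 0 0 0;5 0 0 2 0 0 0;5 0 0 1 0 0 0;5 0 0 1 0 0 0;5 0 0 0.5 0 0 0;5 0 0 0 0 0 0"

```text
t: 7.52
ee_pos: [543.6, -331.0, 68.8]
orientation: [2.066, 2.367, 0.0]
ft_force: [-0.1, 0.3, -3.4]
width: 55.5
```

```bash
python3 go.py 543.5 -330.6 61 7.7
```

```text
t 7.53 pos [ 543.6 -331.    68.8] F [-0.1  0.3 -3.4] w 55.5 turn [0.01 0.01 0.08] shift after turn [ 0.037 -0.007  0.782] shift now [ 0.037 -0.007  0.782]
```

>>> play_rows --plan "5 0 0 0.4 0 0 0;5 0 0 0.2 0 0 0;5 0 0 0.1 0 0 0;5 0 0 0 0 0 0"

```text
t: 8.02
ee_pos: [543.5, -330.9, 61.7]
orientation: [-2.066, -2.367, 0.0]
ft_force: [0.9, 0.2, -3.7]
width: 55.4
```

>>> play_rows --plan "5 0 0 0.1 0 0 0;5 0 0 0 0 0 0"

```text
t: 8.28
ee_pos: [543.6, -331.0, 61.0]
orientation: [2.065, 2.367, 0.0]
ft_force: [-0.6, 0.4, -1.3]
width: 55.3
```

>>> play_rows --plan "5.7 0 0 0.05 0 0 0;6 0 0 0 0 0 0;6.5 0 0 0 0 0 0;8.78 0 0 0 0 0 0;8.78 0 0 0 0 0 0;8.78 0 0 0 0 0 0;8.78 0 0 -2 0 0 0;8.78 0 0 -4 0 0 0;8.78 0 0 -5 0 0 0;8.78 0 0 -5 0 0 0;8.78 0 0 0 0 0 0"

```text
t: 9.65
ee_pos: [546.0, -332.4, 226.5]
orientation: [2.059, 2.36, 0.002]
ft_force: [-0.1, -0.4, -0.1]
width: 87.8
```

```bash
python3 go.py 561.5 16.5 222 7.7
```

```text
t 9.65 pos [ 546.  -332.4  226.5] F [-0.1 -0.4 -0.1] w 87.8 turn [0.44 0.37 0.08] shift after turn [34.372  6.211  0.452] shift now [34.366  6.256  0.279]
```

>>> play_rows --plan "8.78 4.3 0.8 0 0 0 0;8.78 4.3 0.8 0 0 0 0;8.78 4.3 0.8 0 0 0 0;8.78 4.3 0.8 0 0 0 0;8.78 4.3 0.8 0 0 0 0;8.78 4.3 0.8 0 0 0 0;8.78 4.3 0.8 0 0 0 0;8.78 4.3 0.7 0 0 0 0;8.78 0 0 0 0 0 0;8.78 0 0 0 0 0 0"

```text
t: 10.9
ee_pos: [559.0, 18.2, 220.0]
orientation: [-2.065, -2.367, 0.001]
ft_force: [-0.2, -0.1, -0.4]
width: 87.9
```

```bash
python3 go.py 561.5 16.5 61 7.7
python3 - <<'E'
from h import *
im=cam('side'); cv2.imwrite('pics/s2.png',cv2.resize(im['pixels'][100:400,300:620,::-1],None,fx=2,fy=2))
from m import *
S=load('side')
p=sel(S,(440,520,250,370),(0,180),0,0,(115,140)); print('cap in tray',len(p),rect(p),p.mean(0))
p=sel(S,(360,400,175,200),(0,180),0,0,(108,125));print(len(p),rect(p))
E
```

```text
t 10.9 pos [559.   18.2 220. ] F [-0.2 -0.1 -0.4] w 87.9 turn [-0.03  0.02  0.11] shift after turn [-0.2    0.222 15.903] shift now [-0.196  0.232 15.903]
cap in tray 261 (array([ 541.9, -335.1]), array([33.4, 35. ]), 30.78) [ 539.92140175 -336.20300732  127.35228096]
265 (array([559. ,  14.3]), array([50.9, 50.6]), 41.28)
```

View pics/s2.png

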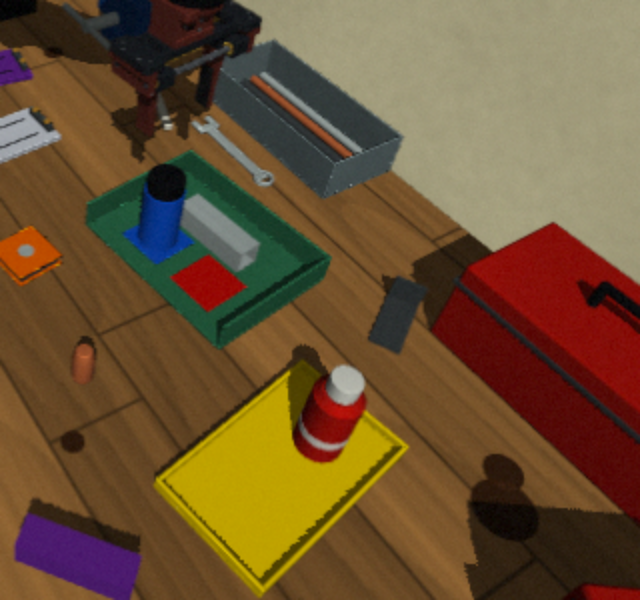

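The can stands upright in the tray (crop 335,415). The red mat is free, the tube is visible at (220,230), and the bottle is untouched. The bottle is next.

>>> play_rows --plan "8.78 -0.2 0.1 3 0 0 0;8.78 0 0 3 0 0 0;8.78 0 0 3 0 0 0;8.78 0 0 3 0 0 0;8.78 0 0 2 0 0 0;8.78 0 0 1.8 0 0 0;8.78 0 0 0 0 0 0;7 0 0 0 0 0 0;6.5 0 0 0 0 0 0;5.8 0 0 0 0 0 0;5.4 0 0 0 0 0 0;5 0 0 0 0 0 0;5 0 0 0 0 0 0;5 0 0 0 0 0 0;5 0 0 0 0 0 0"

```text
t: 12.82
ee_pos: [561.0, 16.7, 62.6]
orientation: [2.065, 2.367, 0.001]
ft_force: [0.5, 1.2, 6.1]
width: 54.7
```

>>> play_rows --plan "5 0 0 -1 0 0 0;5 0 0 -2 0 0 0;5 0 0 -3 0 0 0;5 0 0 -4 0 0 0;5 0 0 -4 0 0 0;5 0 0 -1 0 0 0;5 0 0 0 0 0 0"

```text
t: 13.7
ee_pos: [560.3, 16.6, 211.9]
orientation: [2.066, 2.367, 0.0]
ft_force: [0.7, 0.4, -1.9]
width: 54.6
```

```bash
python3 go.py 435.5 -351.4 60 7.7
```

```text
t 13.7 pos [560.3  16.6 211.9] F [ 0.7  0.4 -1.9] w 54.6 turn [0.   0.   0.08] shift after turn [-34.797 -17.302  15.192] shift now [-34.773 -17.349  15.192]
```

>>> play_rows --plan "5 -1.8 -0.9 0 0 0 0;5 -3.3 -1.65 0 0 0 0;5 -3.3 -1.65 0 0 0 0;5 -3.3 -1.65 0 0 0 0;5 -3.3 -1.65 0 0 0 0;5 -3.3 -1.65 0 0 0 0;5 -3.3 -1.65 0 0 0 0;5 -3.3 -1.65 0 0 0 0;5 -3.3 -1.65 0 0 0 0;5 -3.3 -1.65 0 0 0 0;5 -3.3 -1.6 0 0 0 0;5 0 0 2 0 0 0;5 0 0 3 0 0 0;5 0 0 3 0 0 0;5 0 0 3 0 0 0;5 0 0 1.5 0 0 0;5 0 0 1 0 0 0;5 0 0 0.7 0 0 0;5 0 0 0.4 0 0 0;5 0 0 0 0 0 0"

```text
t: 16.2
ee_pos: [436.0, -351.8, 66.4]
orientation: [2.065, 2.367, -0.0]
ft_force: [0.4, -0.0, -2.0]
width: 54.9
```

```bash
python3 go.py 435.5 -351.4 60 7.7
```

```text
t 16.2 pos [ 436.  -351.8   66.4] F [ 0.4 -0.  -2. ] w 54.9 turn [0.02 0.02 0.09] shift after turn [ 0.043 -0.047  0.643] shift now [ 0.043 -0.047  0.643]
```

>>> play_rows --plan "5 0 0 0.3 0 0 0;5 0 0 0.2 0 0 0;5 0 0 0.1 0 0 0;5 0 0 0 0 0 0"

```text
t: 16.7
ee_pos: [435.8, -351.6, 60.1]
orientation: [-2.066, -2.367, 0.0]
ft_force: [-0.5, -0.7, -2.8]
width: 54.5
```

>>> play_rows --plan "5 0 0 0.1 0 0 0;5 0 0 0 0 0 0"

```text
t: 16.95
ee_pos: [436.0, -351.7, 59.6]
orientation: [2.065, 2.367, -0.0]
ft_force: [-0.7, 1.2, 3.1]
width: 54.7
```

>>> play_rows --plan "5.7 0 0 0 0 0 0;6 0 0 0 0 0 0;6.5 0 0 0 0 0 0;8.78 0 0 0 0 0 0;8.78 0 0 0 0 0 0;8.78 0 0 0 0 0 0;8.78 0 0 -2 0 0 0;8.78 0 0 -4 0 0 0;8.78 0 0 -5 0 0 0;8.78 0 0 -5 0 0 0;8.78 0 0 0 0 0 0"

```text
t: 18.32
ee_pos: [437.8, -353.3, 223.4]
orientation: [2.06, 2.361, 0.0]
ft_force: [-0.6, -0.5, -0.2]
width: 87.8
```

```bash
python3 go.py 629.5 -26 200 7.7
```

```text
t 18.32 pos [ 437.8 -353.3  223.4] F [-0.6 -0.5 -0.2] w 87.8 turn [0.31 0.35 0.08] shift after turn [29.868 23.38   2.341] shift now [29.849 23.41   2.287]
```

>>> play_rows --plan "8.78 3.7 2.9 0 0 0 0;8.78 3.7 2.9 0 0 0 0;8.78 3.7 2.9 0 0 0 0;8.78 3.7 2.9 0 0 0 0;8.78 3.7 2.9 0 0 0 0;8.78 3.7 2.9 0 0 0 0;8.78 3.7 2.9 0 0 0 0;8.78 3.9 3 0 0 0 0;8.78 0 0 0 0 0 0;8.78 0 0 0 0 0 0"

```text
t: 19.58
ee_pos: [625.4, -25.0, 217.9]
orientation: [-2.064, -2.366, 0.003]
ft_force: [-0.1, 0.7, -0.5]
width: 87.9
```

```bash
python3 go.py 629.5 -26 15 7.7
python3 - <<'E'
from h import *
im=cam('side'); cv2.imwrite('pics/s3.png',cv2.resize(im['pixels'][100:400,300:620,::-1],None,fx=2,fy=2))
from m import *
S=load('side')
p=sel(S,(375,440,180,250),(0,180),0,60,(37,48),60); print('tubeS',len(p),rect(p),p.mean(0))
p=sel(S,(380,435,225,265),(170,8),120,40,(2,18)); print('redmatS',len(p),rect(p))
p=sel(S,(350,410,190,240),(105,125),120,30,(2,18)); print('bluematS',len(p),rect(p))
p=sel(S,(340,470,170,280),(60,90),60,20,(36,70));print('bay top S',rect(p))
p=sel(S,(260,335,150,190),(0,180),0,110,(6,14),60); print('jigS',len(p),rect(p))
E
```

```text
t 19.57 pos [625.4 -25.  217.9] F [-0.1  0.7 -0.5] w 87.9 turn [-0.13 -0.01  0.11] shift after turn [-0.152  0.393 20.29 ] shift now [-0.155  0.439 20.289]
tubeS 455 (array([627.8, -28.4]), array([ 38.7, 120.6]), 7.41) [626.84366794 -30.9648366   41.90574785]
redmatS 565 (array([574.7, -85.5]), array([75.4, 73.2]), 8.23)
bluematS 478 (array([561.6,  13. ]), array([74.9, 73.5]), 7.57)
bay top S (array([604.7, -31.5]), array([203.7, 272.5]), 7.44)
jigS 844 (array([455.1, 310.3]), array([178.6,  94. ]), 4.26)
```

View pics/s3.png

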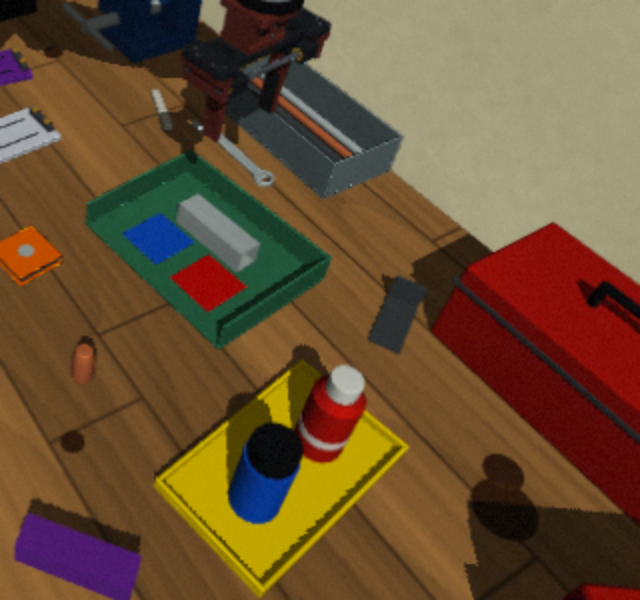

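Can and bottle both stand upright in the tray (crop 330,415 and 265,475), and the tube is clear at (220,230). Next I'll grasp the tube.

>>> play_rows --plan "8.78 -0.15 0.4 4 0 0 0;8.78 0 0 4 0 0 0;8.78 0 0 4 0 0 0;8.78 0 0 3 0 0 0;8.78 0 0 2 0 0 0;8.78 0 0 2 0 0 0;8.78 0 0 1 0 0 0;8.78 0 0 0 0 0 0"

```text
t: 20.62
ee_pos: [630.4, -25.9, 18.8]
orientation: [-2.065, -2.367, 0.001]
ft_force: [1.2, 0.6, 0.1]
width: 87.6
```

```bash
python3 go.py 629.5 -26.5 13 7.7
```

```text
t 20.62 pos [630.4 -25.9  18.8] F [1.2 0.6 0.1] w 87.6 turn [-0.04 -0.01  0.08] shift after turn [-0.051 -0.094  0.582] shift now [-0.051 -0.094  0.582]
```

>>> play_rows --plan "8.78 0 -0.1 0.5 0 0 0;7 0 0 0 0 0 0;5 0 0 0 0 0 0;4.2 0 0 0 0 0 0;3.8 0 0 0 0 0 0;3.4 0 0 0 0 0 0;3 0 0 0 0 0 0;3 0 0 0 0 0 0;3 0 0 0 0 0 0;3 0 0 0 0 0 0"

```text
t: 21.88
ee_pos: [629.6, -25.9, 14.2]
orientation: [2.066, 2.367, 0.0]
ft_force: [-0.6, 0.2, 1.4]
width: 35.8
```

>>> play_rows --plan "3 0 0 -1 0 0 0;3 0 0 -2 0 0 0;3 0 0 -3 0 0 0;3 0 0 -3 0 0 0;3 0 0 -3 0 0 0;3 0 0 0 0 0 0;3 3 -1.5 0 0 0 0;3 4 -2 0 0 0 0;3 4 -2 0 0 0 0;3 4 -2 0 0 0 0;3 4 -2 0 0 0 0;3 4 -2 0 0 0 0;3 4 -2 0 0 0 0;3 0 0 0 0 0 0"

```text
t: 23.62
ee_pos: [456.9, 224.8, 133.4]
orientation: [-2.061, -2.37, 0.003]
ft_force: [0.5, -0.5, -2.5]
width: 35.9
```

```bash
python3 go.py 456.7 311.4 120 93.8
python3 - <<'E'
from m import *
im=cam('top');T=load('top')
W=cloud(T); o=get_obs()
import cv2
cv2.imwrite('pics/t1.png',cv2.resize(im['pixels'][90:240,150:450,::-1],None,fx=2.5,fy=2.5))
E
```

```text
t 23.62 pos [456.9 224.8 133.4] F [ 0.5 -0.5 -2.5] w 35.9 turn [-1.100e-01 -7.000e-02 -8.582e+01] shift after turn [-0.558  8.64   1.336] shift now [8.576 1.189 1.331]
```

View pics/t1.png

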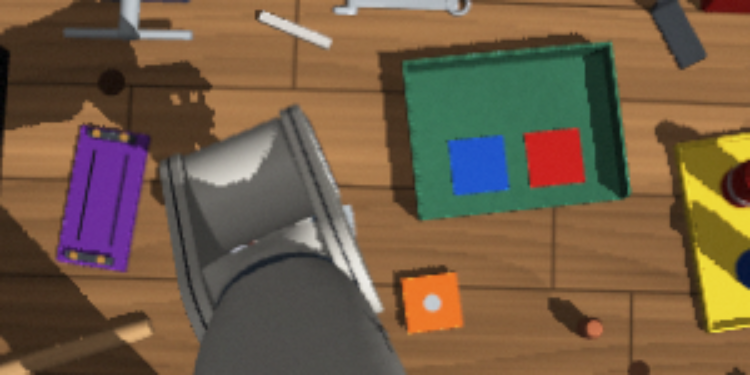

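The arm hides the jig from above, but the mats are clear at (480,165) and (555,157). I'll use the side view to check the fit.

>>> play_rows --plan "3 0 0 0 0 0 -7;3 0 0 0 0 0 -10;3 0 0 0 0 0 -10;3 0 0 0 0 0 -10;3 0 0 0 0 0 -10;3 0 0 0 0 0 -10;3 0 0 0 0 0 -10;3 0 0 0 0 0 -10;3 0 0 0 0 0 -8.8;3 -0.2 3 1 0 0 0;3 -0.2 3 2 0 0 0;3 -0.2 2.6 2 0 0 0;3 0 0 2 0 0 0;3 0 0 0 0 0 0"

```text
t: 25.42
ee_pos: [459.2, 308.1, 62.4]
orientation: [0.097, -3.137, 0.003]
ft_force: [-0.2, 0.0, -2.5]
width: 36.0
```

```bash
python3 go.py 456.7 311.4 30 93.8
python3 - <<'E'
from m import *
im=cam('side'); S=load('side')
cv2.imwrite('pics/s4.png',cv2.resize(im['pixels'][120:220,230:370,::-1],None,fx=5,fy=5,interpolation=cv2.INTER_CUBIC))
W=cloud(S)
p=sel(S,(240,350,110,200),(0,180),0,60,(80,110),70);print(len(p), rect(p) if len(p)>3 else '')
T=load('top')
p=sel(T,(355,392,130,170),(170,8),120,40,(2,18));print('redmat',len(p),rect(p))
p=sel(T,(325,360,140,172),(105,125),120,30,(2,18));print('bluemat',len(p),rect(p))
E
```

```text
t 25.43 pos [459.2 308.1  62.4] F [-0.2  0.  -2.5] w 36.0 turn [-0.12 -0.19 -0.26] shift after turn [0.224 0.349 3.239] shift now [0.215 0.355 3.239]
186 (array([429.9, 306. ]), array([44.2, 60.6]), 87.37)
redmat 479 (array([575.8, -83.6]), array([72. , 72.8]), 7.73)
bluemat 473 (array([562.7,  15.6]), array([72.5, 72.2]), 7.97)
```

View pics/s4.png

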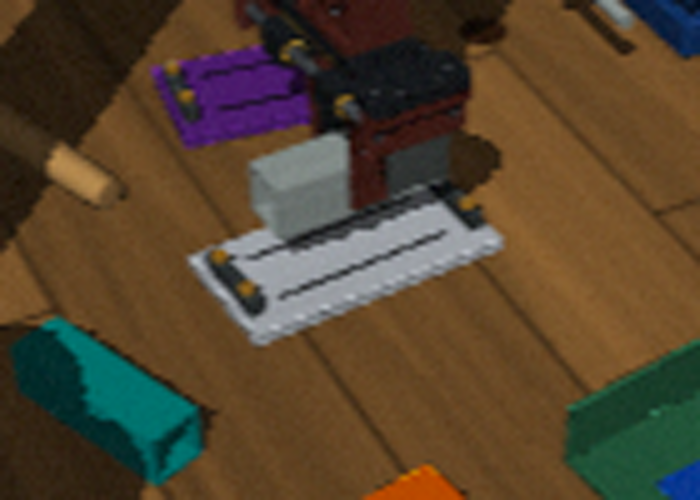

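The side crop shows the tube held above the aluminium jig, roughly parallel to it. The jig lines run (245,258)–(440,190) and (280,298)–(445,232).

>>> play_rows --plan "3 0.2 0.3 0 0 0 -0.3;3 0 0.05 1 0 0 0;3 0 0 1.5 0 0 0;3 0 0 1 0 0 0;3 0 0 0 0 0 0;3 0 0 0 0 0 0"

```text
t: 26.22
ee_pos: [457.7, 312.9, 29.1]
orientation: [0.106, -3.14, 0.0]
ft_force: [0.2, 0.6, -3.7]
width: 35.9
```

```bash
python3 go.py 456.7 311.4 19 93.8
python3 - <<'E'
from m import *
im=cam('side'); S=load('side')
cv2.imwrite('pics/s5.png',cv2.resize(im['pixels'][140:210,255:345,::-1],None,fx=8,fy=8,interpolation=cv2.INTER_CUBIC))
E
```

```text
t 26.23 pos [457.7 312.9  29.1] F [ 0.2  0.6 -3.7] w 35.9 turn [-0.   -0.01  0.08] shift after turn [ 0.106 -0.144  1.007] shift now [ 0.106 -0.144  1.007]
```

View pics/s5.png

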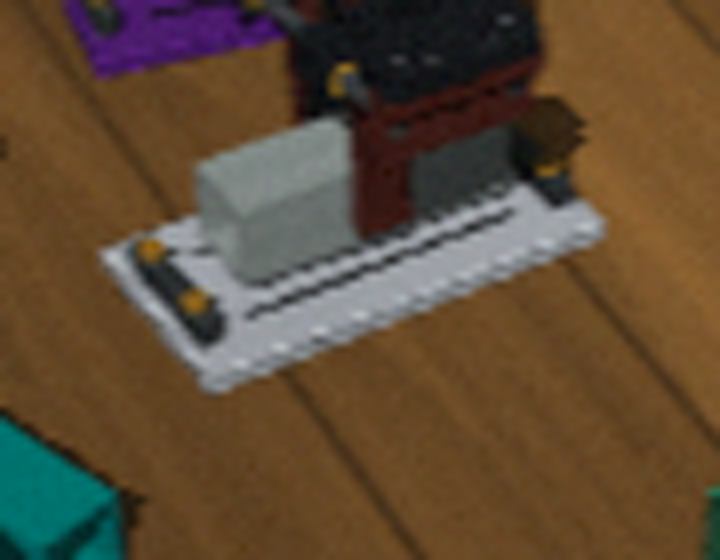

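>>> play_rows --plan "3 0.1 -0.15 0.5 0 0 0;3 0 0 0.3 0 0 0;3 0 0 0.1 0 0 0;3 0 0 0 0 0 0"

```text
t: 26.78
ee_pos: [456.7, 311.3, 20.1]
orientation: [0.106, -3.14, 0.0]
ft_force: [0.1, -0.0, -3.8]
width: 35.8
```

```bash
python3 go.py 456.7 311.4 18.2 93.8
python3 - <<'E'
from m import *
im=cam('side'); S=load('side')
cv2.imwrite('pics/s6.png',cv2.resize(im['pixels'][140:210,255:345,::-1],None,fx=8,fy=8,interpolation=cv2.INTER_CUBIC))
# projected edges: compute expected pixel of the front line, from side-jig estimate
E
```

```text
t 26.77 pos [456.7 311.3  20.1] F [ 0.1 -0.  -3.8] w 35.8 turn [-0.   -0.01  0.08] shift after turn [0.001 0.012 0.19 ] shift now [0.001 0.012 0.19 ]
```

View pics/s6.png

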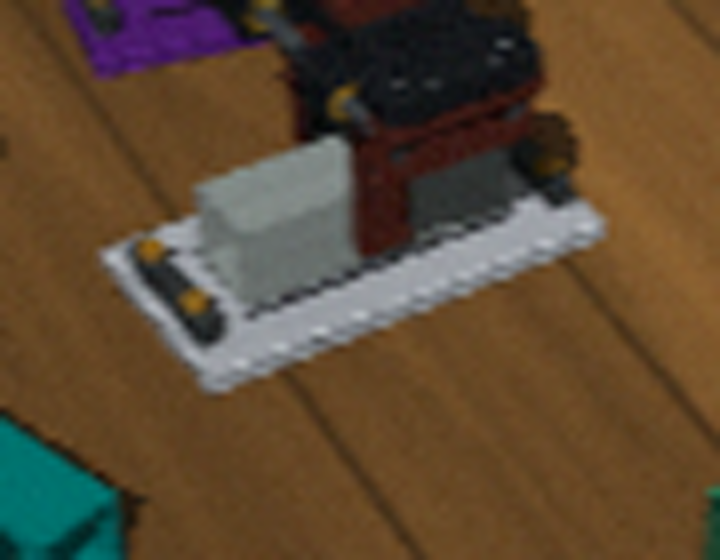

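The tube's lower edge lies parallel to and just inside the front line, about 2 mm above the plate, so I can lower and release it.

>>> play_rows --plan "3 0 0 0.1 0 0 0;3 0 0 0.1 0 0 0;3 0 0 0 0 0 0;3 0 0 0 0 0 0"

```text
t: 27.32
ee_pos: [456.8, 311.3, 18.2]
orientation: [-0.106, 3.14, 0.0]
ft_force: [0.3, -0.2, -2.8]
width: 35.7
```

>>> play_rows --plan "3 0 0 0.05 0 0 0;3.6 0 0 0 0 0 0;4 0 0 0 0 0 0;5 0 0 0 0 0 0;6 0 0 0 0 0 0;7 0 0 0 0 0 0;7 0 0 -2 0 0 0;7 0 0 -4 0 0 0;7 0 0 -5 0 0 0;7 0 0 -5 0 0 0;7 0 0 -3 0 0 0;7 0 0 0 0 0 0"

```text
t: 28.82
ee_pos: [458.1, 312.2, 211.5]
orientation: [-0.106, 3.134, 0.005]
ft_force: [-0.3, 0.1, 0.3]
width: 70.1
```

```bash
python3 go.py 543.6 -331 220 7.7
```

```text
t 28.82 pos [458.1 312.2 211.5] F [-0.3  0.1  0.3] w 70.1 turn [ 0.4   0.13 86.18] shift after turn [-64.889  -0.149  -0.847] shift now [ -4.181 -64.751  -1.031]
```

>>> play_rows --plan "8.78 0 0 0 0 0 10;8.78 0 0 0 0 0 10;8.78 0 0 0 0 0 10;8.78 0 0 0 0 0 10;8.78 0 0 0 0 0 10;8.78 0 0 0 0 0 10;8.78 0 0 0 0 0 10;8.78 0 0 0 0 0 10;8.78 0 0 0 0 0 6.2;8.78 -5.9 0 0 0 0 0;8.78 -5.9 0 0 0 0 0;8.78 -5.9 0 -0.5 0 0 0;8.78 -5.9 0 -0.5 0 0 0;8.78 -5.9 0 0 0 0 0;8.78 -5.9 0 0 0 0 0;8.78 -5.9 0 0 0 0 0;8.78 -5.9 0 0 0 0 0;8.78 -5.9 0 0 0 0 0;8.78 -5.9 0 0 0 0 0"

```text
t: 31.2
ee_pos: [534.8, -275.0, 216.8]
orientation: [-2.067, -2.364, 0.0]
ft_force: [0.3, 0.5, 0.7]
width: 87.7
```

>>> play_rows --plan "8.78 -5.9 0 0 0 0 0;8.78 0 0 0 0 0 0;8.78 0 0 0 0 0 0"

```text
t: 31.58
ee_pos: [542.5, -331.1, 216.5]
orientation: [-2.067, -2.363, 0.0]
ft_force: [-0.7, 1.4, 0.7]
width: 87.9
```

```bash
python3 go.py 543.6 -331 62 7.7
python3 - <<'E'
from m import *
im=cam('top'); T=load('top')
cv2.imwrite('pics/t2.png',cv2.resize(im['pixels'][145:225,220:280,::-1],None,fx=7,fy=7,interpolation=cv2.INTER_CUBIC))
p=sel(T,(228,270,150,220),(0,180),0,60,(36,56),70);print('tube',len(p),rect(p))
p=sel(T,(228,270,150,220),(0,180),0,130,(6,14),60);print('jig',len(p),rect(p))
im=cam('side');S=load('side')
p=sel(S,(255,345,130,210),(0,180),0,60,(38,54),70);print('tubeS',len(p),rect(p))
p=sel(S,(255,345,140,210),(0,180),0,60,(-2,14),60);print('jigS',len(p),rect(p))
E
```

```text
t 31.57 pos [ 542.5 -331.1  216.5] F [-0.7  1.4  0.7] w 87.9 turn [-0.1  -0.11 -0.06] shift after turn [-0.     0.112 15.454] shift now [-0.029  0.139 15.454]
tube 464 (array([458. , 310.6]), array([119.3,  37. ]), 3.71)
jig 506 (array([458. , 312.3]), array([179.7,  88.8]), 3.42)
tubeS 324 (array([455.8, 309.1]), array([119.7,  39.3]), 3.06)
jigS 532 (array([457.2, 324.1]), array([187.2, 120.2]), 4.38)
```

View pics/t2.png

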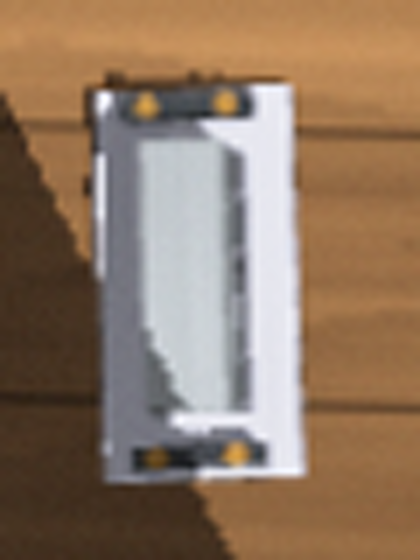

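Top view: the tube lies between the stops, parallel to the plate and centred lengthwise. Both cameras put it about 1.5 mm off centre towards the bay, which leaves only about 2 mm to that line. There is time, so I'll correct it before moving the can.

>>> play_rows --plan "7 5.9 0 0 0 0 0;7 5.9 0 0 0 0 0;7 5.9 0 0 0 0 0;7 5.9 0 0 0 0 0;7 5.9 0 0 0 0 0;7 5.9 0 0 0 0 0;7 5.9 0 0 0 0 0;7 5.9 0 0 0 0 0;7 5.9 0 0 0 0 0;7 5.9 0 0 0 0 0;7 5.8 0 0 0 0 0;7 0 0 0 0 0 -10;7 0 0 0 0 0 -10;7 0 0 0 0 0 -10;7 0 0 0 0 0 -10;7 0 0 0 0 0 -10;7 0 0 0 0 0 -10;7 0 0 0 0 0 -10;7 0 0 0 0 0 -10;7 0 0 0 0 0 -6.1"

```text
t: 34.17
ee_pos: [455.4, 310.9, 217.8]
orientation: [0.113, -3.139, 0.0]
ft_force: [0.5, -0.3, 0.1]
width: 69.9
```

>>> play_rows --plan "7 0 0 0 0 0 0;7 0 0 0 0 0 0"

```text
t: 34.42
ee_pos: [456.2, 310.7, 217.8]
orientation: [0.102, -3.14, -0.0]
ft_force: [0.1, 0.1, 0.6]
width: 70.0
```

```bash
python3 go.py 456.7 311.3 18.2 93.7
```

```text
t 34.42 pos [456.2 310.7 217.8] F [0.1 0.1 0.6] w 70.0 turn [ 0.   -0.    0.02] shift after turn [-0.057  0.057 19.958] shift now [-0.058  0.056 19.958]
```

>>> play_rows --plan "7 -0.05 0.05 4 0 0 0;7 0 0 4 0 0 0;7 0 0 4 0 0 0;7 0 0 4 0 0 0;7 0 0 2.5 0 0 0;7 0 0 1.3 0 0 0;7 0 0 0 0 0 0;5 0 0 0 0 0 0;4.2 0 0 0 0 0 0;3.8 0 0 0 0 0 0;3.4 0 0 0 0 0 0;3 0 0 0 0 0 0;3 0 0 0 0 0 0;3 0 0 0 0 0 0"

```text
t: 36.17
ee_pos: [457.6, 311.1, 20.2]
orientation: [-0.103, 3.139, 0.001]
ft_force: [-1.5, 1.5, 5.5]
width: 36.1
```

```bash
python3 go.py 456.6 312.8 21 93.7
```

```text
t 36.17 pos [457.6 311.1  20.2] F [-1.5  1.5  5.5] w 36.1 turn [0.02 0.04 0.08] shift after turn [ 0.091  0.173 -0.083] shift now [ 0.091  0.173 -0.083]
```

>>> play_rows --plan "3 0 0 -0.2 0 0 0;3 0 0.17 0 0 0 0;3 0 0 0 0 0 0;3 0 0 0.1 0 0 0;3 0 0 0.1 0 0 0;3 0 0 0 0 0 0;3 0 0 0 0 0 0"

```text
t: 37.05
ee_pos: [457.1, 312.5, 20.2]
orientation: [0.104, -3.14, 0.0]
ft_force: [-1.8, -1.2, 4.8]
width: 36.1
```

Now I'll release, rise and go to the can.

>>> play_rows --plan "3.6 0 0 0 0 0 0;4 0 0 0 0 0 0;5 0 0 0 0 0 0;6 0 0 0 0 0 0;7 0 0 0 0 0 0;7 0 0 -2 0 0 0;7 0 0 -4 0 0 0;7 0 0 -5 0 0 0;7 0 0 -5 0 0 0;7 0 0 -4 0 0 0;7 0 0 0 0 0 0;8.78 0 0 0 0 0 10;8.78 0 0 0 0 0 10;8.78 0 0 0 0 0 10;8.78 0 0 0 0 0 10;8.78 0 0 0 0 0 10;8.78 0 0 0 0 0 10;8.78 0 0 0 0 0 10;8.78 0 0 0 0 0 10;8.78 0 0 0 0 0 6.1"

```text
t: 39.55
ee_pos: [456.5, 312.1, 219.0]
orientation: [-2.072, -2.36, 0.003]
ft_force: [0.6, 0.9, 0.9]
width: 88.0
```

```bash
python3 go.py 543.6 -331 220 7.7
```

```text
t 39.55 pos [456.5 312.1 219. ] F [0.6 0.9 0.9] w 88.0 turn [-0.09  0.04 -0.27] shift after turn [-6.4895e+01  1.8000e-02 -1.0400e-01] shift now [-6.4894e+01  3.2200e-01 -5.5000e-02]
```

>>> play_rows --plan "8.78 -5.9 0 0 0 0 -0.2;8.78 -5.9 0 0 0 0 0;8.78 -5.9 0 0 0 0 0;8.78 -5.9 0 0 0 0 0;8.78 -5.9 0 0 0 0 0;8.78 -5.9 0 0 0 0 0;8.78 -5.9 0 0 0 0 0;8.78 -5.9 0 0 0 0 0;8.78 -5.9 0 0 0 0 0;8.78 -5.9 0 0 0 0 0;8.78 -5.9 0 0 0 0 0;8.78 0 0 0 0 0 0;8.78 0 0 0 0 0 0"

```text
t: 41.18
ee_pos: [545.0, -329.6, 218.7]
orientation: [-2.063, -2.366, 0.0]
ft_force: [0.4, -0.8, -0.7]
width: 88.1
```

```bash
python3 go.py 543.6 -331 62 7.7
python3 - <<'E'
from m import *
im=cam('top'); T=load('top')
p=sel(T,(228,270,150,220),(0,180),0,60,(36,56),70);print('tube',len(p),rect(p))
p=sel(T,(228,270,150,220),(0,180),0,130,(6,14),60);print('jig',len(p),rect(p))
im=cam('side');S=load('side')
cv2.imwrite('pics/s7.png',cv2.resize(im['pixels'][140:210,255:345,::-1],None,fx=8,fy=8,interpolation=cv2.INTER_CUBIC))
p=sel(S,(255,345,130,210),(0,180),0,60,(38,54),70);print('tubeS',len(p),rect(p))
E
```

```text
t 41.17 pos [ 545.  -329.6  218.7] F [ 0.4 -0.8 -0.7] w 88.1 turn [-0.09 -0.1   0.14] shift after turn [-0.117 -0.161 15.673] shift now [-0.144 -0.136 15.673]
tube 465 (array([457.9, 312. ]), array([119.8,  37.1]), 3.98)
jig 514 (array([458.1, 312.5]), array([179.9,  88.7]), 3.53)
tubeS 329 (array([456.2, 311.3]), array([120.1,  40.3]), 4.34)
```

View pics/s7.png

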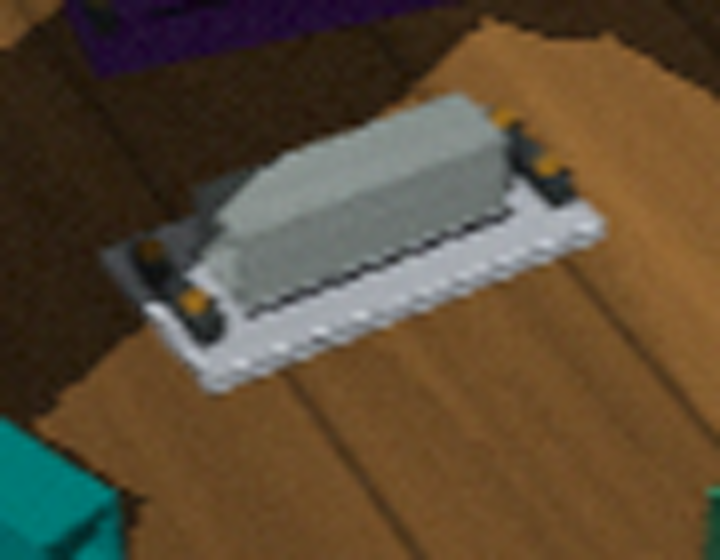

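The tube is now centred to within about 0.5 mm and parallel to the lines. Next is the can.

>>> play_rows --plan "8.78 -0.12 -0.14 3 0 0 0;8.78 0 0 3 0 0 0;8.78 0 0 3 0 0 0;8.78 0 0 3 0 0 0;8.78 0 0 2 0 0 0;8.78 0 0 1.6 0 0 0;8.78 0 0 0 0 0 0;7 0 0 0 0 0 0;6.5 0 0 0 0 0 0;5.8 0 0 0 0 0 0;5.4 0 0 0 0 0 0;5 0 0 0 0 0 0;5 0 0 0 0 0 0;5 0 0 0 0 0 0;5 0 0 0 0 0 0"

```text
t: 43.15
ee_pos: [544.5, -332.0, 64.1]
orientation: [-2.064, -2.369, 0.001]
ft_force: [-4.5, -0.9, 5.5]
width: 55.4
```

```bash
python3 go.py 543.6 -331 61 7.7
```

```text
t 43.15 pos [ 544.5 -332.    64.1] F [-4.5 -0.9  5.5] w 55.4 turn [-0.02  0.01  0.18] shift after turn [ 0.108 -0.079  0.314] shift now [ 0.108 -0.078  0.314]
```

>>> play_rows --plan "5 0 0 -1 0 0 0;5 0 0 -2 0 0 0;5 0 0 -3 0 0 0;5 0 0 -3 0 0 0;5 0 0 -3 0 0 0;5 0 0 -1 0 0 0;5 0 0 0 0 0 0;5 1.5 0.4 0 0 0 0;5 3 0.8 0 0 0 0;5 3 0.8 0 0 0 0;5 3 0.8 0 0 0 0;5 3 0.8 0 0 0 0;5 3 0.8 0 0 0 0;5 3 0.8 0 0 0 0;5 3 0.8 0 0 0 0;5 1.6 0.3 0 0 0 0;5 0 0 0 0 0 0;5 0 0 0 0 0 0"

```text
t: 45.4
ee_pos: [573.9, -84.9, 193.4]
orientation: [-2.064, -2.368, 0.001]
ft_force: [0.9, -0.5, -3.8]
width: 55.3
```

```bash
python3 go.py 575 -84 67 7.7
```

```text
t 45.4 pos [573.9 -84.9 193.4] F [ 0.9 -0.5 -3.8] w 55.3 turn [-0.03  0.01  0.17] shift after turn [ 0.077  0.119 12.64 ] shift now [ 0.078  0.126 12.64 ]
```

>>> play_rows --plan "5 0.08 0.12 2 0 0 0;5 0 0 3 0 0 0;5 0 0 3 0 0 0;5 0 0 2 0 0 0;5 0 0 1 0 0 0;5 0 0 0.7 0 0 0;5 0 0 0.4 0 0 0;5 0 0 0.2 0 0 0;5 0 0 0 0 0 0;5 0 0 0 0 0 0"

```text
t: 46.65
ee_pos: [575.5, -83.4, 71.1]
orientation: [2.063, 2.368, 0.001]
ft_force: [-0.6, -0.7, -3.7]
width: 55.7
```

```bash
python3 go.py 575 -84 67 7.7
python3 - <<'E'
from m import *
im=cam('side'); S=load('side')
cv2.imwrite('pics/s8.png',cv2.resize(im['pixels'][180:280,350:470,::-1],None,fx=6,fy=6,interpolation=cv2.INTER_CUBIC))
E
```

```text
t 46.65 pos [575.5 -83.4  71.1] F [-0.6 -0.7 -3.7] w 55.7 turn [0.04 0.01 0.19] shift after turn [-0.053 -0.059  0.408] shift now [-0.053 -0.06   0.408]
```

View pics/s8.png

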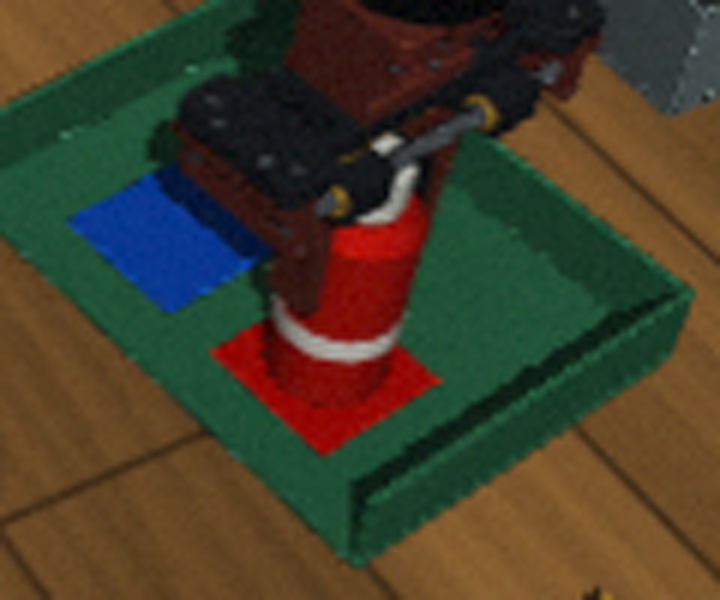

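The can hovers about 4 mm over the red mat (mat corners at crop 212–441) and looks centred.

>>> play_rows --plan "5 0 0 0.2 0 0 0;5 0 0 0.1 0 0 0;5 0 0 0.1 0 0 0;5 0 0 0 0 0 0"

```text
t: 47.2
ee_pos: [575.2, -83.4, 67.1]
orientation: [-2.064, -2.369, 0.0]
ft_force: [-2.0, 0.3, 3.0]
width: 55.5
```

Contact made, so I'll release, rise and head for the bottle.

>>> play_rows --plan "5.7 0 0 0 0 0 0;6 0 0 0 0 0 0;6.5 0 0 0 0 0 0;8.78 0 0 0 0 0 0;8.78 0 0 0 0 0 0;8.78 0 0 0 0 0 0;8.78 0 0 -2 0 0 0;8.78 0 0 -4 0 0 0;8.78 0 0 -5 0 0 0;8.78 0 0 -4.5 0 0 0;8.78 0 0 0 0 0 0;8.78 0 0 0 0 0 0"

```text
t: 48.7
ee_pos: [574.8, -83.4, 222.1]
orientation: [2.063, 2.369, 0.0]
ft_force: [0.2, -0.2, 0.1]
width: 87.7
```

```bash
python3 go.py 436 -351.7 220 7.7
```

```text
t 48.7 pos [574.8 -83.4 222.1] F [ 0.2 -0.2  0.1] w 87.7 turn [0.02 0.01 0.18] shift after turn [-24.733 -17.355   0.208] shift now [-24.678 -17.432   0.205]
```

>>> play_rows --plan "8.78 -3.5 -2.5 0 0 0 0;8.78 -3.5 -2.5 0 0 0 0;8.78 -3.5 -2.5 0 0 0 0;8.78 -3.5 -2.5 0 0 0 0;8.78 -3.5 -2.5 0 0 0 0;8.78 -3.5 -2.5 0 0 0 0;8.78 -3.7 -2.4 0 0 0 0;8.78 0 0 0 0 0 0;8.78 0 0 0 0 0 0;8.78 0 0 0 0 0 0"

```text
t: 49.95
ee_pos: [436.9, -350.7, 221.1]
orientation: [-2.061, -2.369, -0.0]
ft_force: [0.2, -0.1, -0.4]
width: 87.7
```

```bash
python3 go.py 436 -351.7 61 7.7
python3 - <<'E'
from m import *
im=cam('top'); T=load('top')
p=sel(T,(355,392,130,170),(0,180),0,130,(115,140),60); print('cap',len(p),rect(p))
E
```

```text
t 49.95 pos [ 436.9 -350.7  221.1] F [ 0.2 -0.1 -0.4] w 87.7 turn [-0.04 -0.06  0.25] shift after turn [-0.084 -0.103 16.012] shift now [-0.101 -0.092 16.012]
cap 50 (array([566.9, -85.6]), array([15. , 30.6]), 27.57)
```

>>> play_rows --plan "8.78 -0.1 -0.1 3 0 0 0;8.78 0 0 3 0 0 0;8.78 0 0 3 0 0 0;8.78 0 0 3 0 0 0;8.78 0 0 2 0 0 0;8.78 0 0 1.8 0 0 0;8.78 0 0 0 0 0 0;7 0 0 0 0 0 0;6.5 0 0 0 0 0 0;5.8 0 0 0 0 0 0;5.4 0 0 0 0 0 0;5 0 0 0 0 0 0;5 0 0 0 0 0 0;5 0 0 0 0 0 0;5 0 0 0 0 0 0"

```text
t: 51.88
ee_pos: [436.1, -353.3, 64.1]
orientation: [2.063, 2.368, 0.0]
ft_force: [-0.1, 1.2, 5.7]
width: 54.6
```

```bash
python3 go.py 436 -351.7 61 7.7
```

```text
t 51.88 pos [ 436.1 -353.3   64.1] F [-0.1  1.2  5.7] w 54.6 turn [0.03 0.03 0.18] shift after turn [0.158 0.009 0.309] shift now [0.158 0.01  0.309]
```

>>> play_rows --plan "5 0 0 -1 0 0 0;5 0 0 -2 0 0 0;5 0 0 -3 0 0 0;5 0 0 -4 0 0 0;5 0 0 -4 0 0 0;5 0 0 -1.5 0 0 0;5 0 0 0 0 0 0;5 0 0 0 0 0 0"

```text
t: 52.88
ee_pos: [435.0, -352.3, 217.0]
orientation: [-2.062, -2.367, 0.0]
ft_force: [-0.1, 0.1, -2.8]
width: 54.7
```

```bash
python3 go.py 562.3 13.6 67 7.7
```

```text
t 52.88 pos [ 435.  -352.3  217. ] F [-0.1  0.1 -2.8] w 54.7 turn [-0.11 -0.12  0.18] shift after turn [34.558 17.521 14.997] shift now [34.471 17.658 15.037]
```

>>> play_rows --plan "5 1.6 0.8 0 0 0 0;5 3.3 1.65 0 0 0 0;5 3.3 1.65 0 0 0 0;5 3.3 1.65 0 0 0 0;5 3.3 1.7 0 0 0 0;5 3.3 1.7 0 0 0 0;5 3.3 1.7 0 0 0 0;5 3.3 1.7 0 0 0 0;5 3.3 1.7 0 0 0 0;5 3.3 1.7 0 0 0 0;5 3.2 1.7 0 0 0 0;5 0 0 0 0 0 0;5 0 0 0 0 0 0"

```text
t: 54.5
ee_pos: [562.5, 13.3, 217.8]
orientation: [-2.061, -2.369, 0.002]
ft_force: [-0.7, -0.4, -2.3]
width: 54.5
```

```bash
python3 go.py 562.3 13.6 67 7.7
```

```text
t 54.5 pos [562.5  13.3 217.8] F [-0.7 -0.4 -2.3] w 54.5 turn [-0.11 -0.    0.24] shift after turn [ 3.2000e-02 -1.5000e-02  1.5078e+01] shift now [3.1000e-02 1.5000e-02 1.5078e+01]
```

>>> play_rows --plan "5 0 0 2 0 0 0;5 0 0 3 0 0 0;5 0 0 3 0 0 0;5 0 0 3 0 0 0;5 0 0 1.5 0 0 0;5 0 0 1 0 0 0;5 0 0 0.7 0 0 0;5 0 0 0.3 0 0 0;5 0 0 0 0 0 0;5 0 0 0 0 0 0"

```text
t: 55.75
ee_pos: [563.8, 12.9, 74.2]
orientation: [2.063, 2.368, 0.001]
ft_force: [0.8, -0.5, -2.4]
width: 54.9
```

```bash
python3 go.py 562.3 13.6 67 7.7
python3 - <<'E'
from m import *
im=cam('side'); S=load('side')
cv2.imwrite('pics/s9.png',cv2.resize(im['pixels'][180:280,350:470,::-1],None,fx=6,fy=6,interpolation=cv2.INTER_CUBIC))
E
```

```text
t 55.75 pos [563.8  12.9  74.2] F [ 0.8 -0.5 -2.4] w 54.9 turn [0.05 0.01 0.18] shift after turn [ 0.088 -0.139  0.718] shift now [ 0.088 -0.139  0.718]
```

View pics/s9.png

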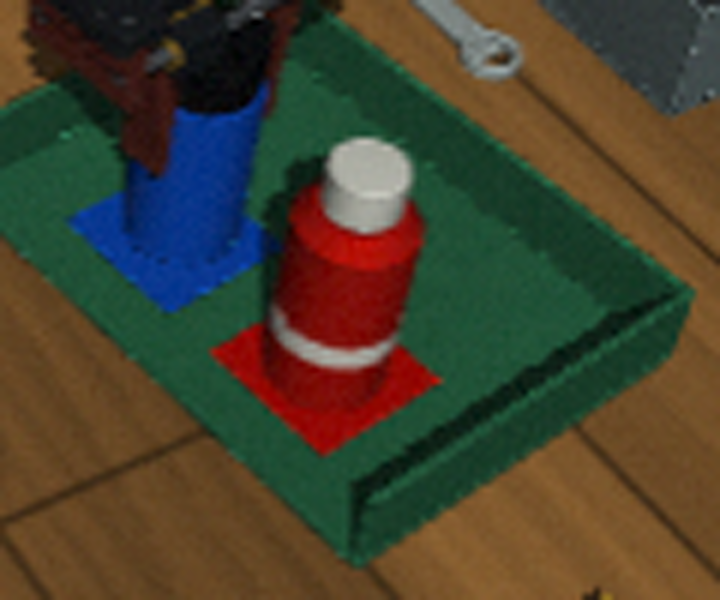

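The can stands upright and central on the red mat (base about 325,390), and the bottle is about 7 mm over the blue mat. I'll lower it.

>>> play_rows --plan "5 0.09 -0.14 0.3 0 0 0;5 0 0 0.2 0 0 0;5 0 0 0.1 0 0 0;5 0 0 0.1 0 0 0;5 0 0 0 0 0 0"

```text
t: 56.42
ee_pos: [561.9, 13.6, 67.1]
orientation: [-2.063, -2.369, 0.0]
ft_force: [-2.5, -0.0, 4.7]
width: 54.7
```

>>> play_rows --plan "5.7 0 0 0 0 0 0;6 0 0 0 0 0 0;6.5 0 0 0 0 0 0;8.78 0 0 0 0 0 0;8.78 0 0 0 0 0 0;8.78 0 0 0 0 0 0;8.78 0 0 -2 0 0 0;8.78 0 0 -4 0 0 0;8.78 0 0 -5 0 0 0;8.78 0 0 -4.5 0 0 0;8.78 -5.5 -2 0 0 0 0;8.78 -5.5 -2 0 0 0 0;8.78 -5.5 -2 0 0 0 0;8.78 -5.5 -2 0 0 0 0;8.78 -5.5 -2 0 0 0 0;8.78 -5.5 -2 0 0 0 0;8.78 0 0 0 0 0 0;8.78 0 0 0 0 0 0"

```text
t: 58.68
ee_pos: [488.0, -329.4, 221.4]
orientation: [-2.064, -2.367, -0.0]
ft_force: [0.4, 0.2, -0.2]
width: 87.7
```

Run:
```python
from m import *
im=cam('top'); T=load('top')
cv2.imwrite('pics/t3.png',cv2.resize(im['pixels'][90:240,220:450,::-1],None,fx=3.4,fy=3.4,interpolation=cv2.INTER_CUBIC))
p=sel(T,(355,392,130,170),(0,180),0,0,(118,140)); print('cap',len(p),rect(p))
p=sel(T,(325,360,135,172),(0,180),0,0,(112,130));print('lid',len(p),rect(p))
p=sel(T,(228,270,150,220),(0,180),0,60,(36,56),70);print('tube',len(p),rect(p))
p=sel(T,(305,340,195,225),(5,20),150,60,(5,40));print('magnet',rect(p))
p=sel(T,(378,398,210,230),(0,20),80,40,(35,70));print('nozzle',rect(p))
im=cam('side');S=load('side')
p=sel(S,(395,425,195,225),(0,180),0,0,(118,140));print('capS',len(p),rect(p))
p=sel(S,(355,400,170,202),(0,180),0,0,(112,130));print('lidS',len(p),rect(p))
cv2.imwrite('pics/s10.png',cv2.resize(im['pixels'][120:280,250:470,::-1],None,fx=3.4,fy=3.4,interpolation=cv2.INTER_CUBIC))
```

```text
cap 117 (array([575.4, -81.8]), array([31.1, 35.3]), 47.49)
lid 242 (array([562.4,  16.4]), array([49.9, 49. ]), 61.11)
tube 469 (array([457.9, 312. ]), array([119.7,  37.8]), 3.58)
magnet (array([382.4,  71.9]), array([69.9, 70.1]), 8.64)
nozzle (array([ 353.9, -127.6]), array([24.9, 25.2]), 1.18)
capS 170 (array([572.1, -86.1]), array([33.4, 33.9]), 31.84)
lidS 250 (array([558.7,  12.3]), array([48.7, 51.2]), 4.53)
```

View pics/t3.png

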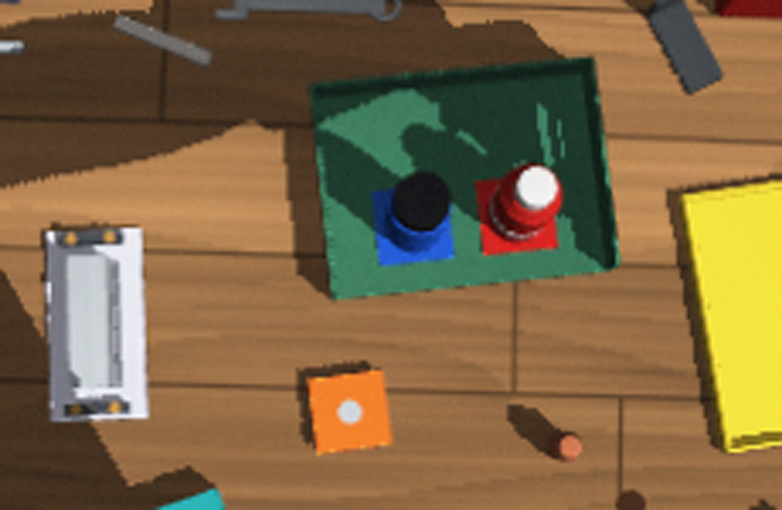

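View pics/s10.png

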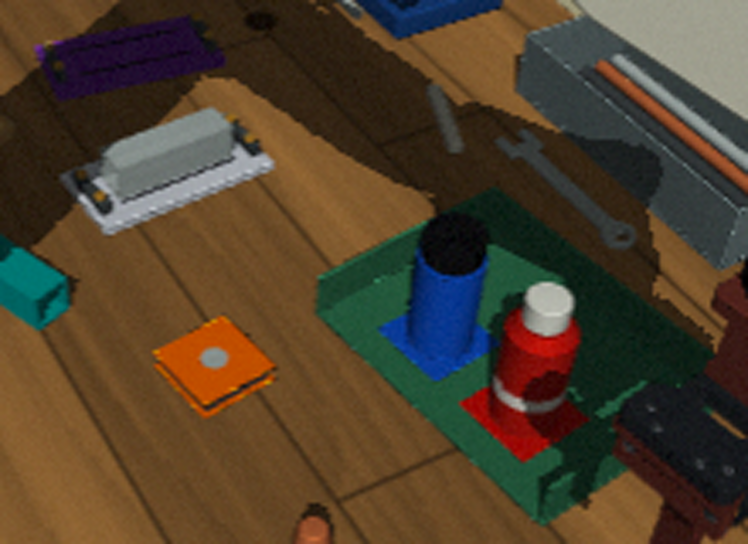

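Everything stands in place and the gripper is clear of everything, so I'm handing in.

```bash
python3 -c "
from workcell import *
print(get_obs()['t']); print(close_job())"
```

```text
58.775
the job is handed in; nothing more can be done
None
```

The job is done and handed in at about 59 s, in the order asked. I stood the can and then the bottle in the yellow tray, laid the tube on the jig, then stood the can back on the red mat and the bottle on the blue mat.

**Last checks:**
- **Tube:** my first placement was about 1.5 mm off centre, so I regripped it and shifted it before returning the can. It now measures about 0.5 mm off the jig's centre, parallel to within about 0.5°, and clear of both stops.
- **Can and bottle:** both are upright on their mats. By the top camera they are about 2 mm (can) and 1 mm (bottle) from the mat centres; by the side camera, about 3 mm each.
- **Magnet and nozzle:** both measure within 0.3 mm of their starting positions.
- **Arm:** the gripper was open and clear of everything at hand-in. The readings after each move never showed more than about 7 N at the wrist.

**Disagreement:** the two cameras differ by 2–4 mm in absolute position, so I averaged them for the grasps.

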